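# Stroke the button strips shut

## Task

Close up the two button storage strips so that no buttons can spill: on each strip run a fingertip lightly along the whole row of standing lids, in the direction in which they fall shut, so that they fold over one after another in order and every lid lies fully shut. Only stroke them: do not pick up, tip or shove the strips, do not press hard, and leave the vial, the ribbon spool and the tape roll alone. Either strip may be done first.

Things in the scene. Friction and masses are not known exactly. Their poses are not given: they have to be found in the camera images.
- teal_strip: clear plastic storage strip for sewing buttons with five teal flip lids in a row, loose on the table, about 0.33 kg: 42 mm wide (x), 194 mm long (y), walls 28 mm high, lid tops at 30.5 mm when shut. Origin: centre of the underside. z up, y along the row. Each lid is hinged across the row (hinge line along x) at its own -y edge and falls shut towards +y
- teal_strip_hinge_end (a point): middle of the strip's -y end, at the height of the shut lids' tops (30.5 mm above the table): the end from which the lids fall away, where a stroke begins. Hinge lines of lids 1 to 5 lie 2.5, 40.5, 78.5, 116.5 and 154.5 mm from here along the strip's +y, at this height (flush with the lid tops)
- teal_strip_far_end (a point): middle of the strip's +y end, at the height of the shut lids' tops: where a stroke finishes. A lid is 42 mm wide, 37 mm long from its hinge and 2.5 mm thick, with a 12 mm long thumb tab standing out 3.5 mm at the strip's -x side near its free edge
- coral_strip: clear plastic storage strip for sewing buttons with five coral red flip lids in a row, loose on the table, about 0.33 kg: 42 mm wide (x), 194 mm long (y), walls 28 mm high, lid tops at 30.5 mm when shut. Origin: centre of the underside. z up, y along the row. Each lid is hinged across the row (hinge line along x) at its own -y edge and falls shut towards +y
- coral_strip_hinge_end (a point): middle of the strip's -y end, at the height of the shut lids' tops (30.5 mm above the table): the end from which the lids fall away, where a stroke begins. Hinge lines of lids 1 to 5 lie 2.5, 40.5, 78.5, 116.5 and 154.5 mm from here along the strip's +y, at this height (flush with the lid tops)
- coral_strip_far_end (a point): middle of the strip's +y end, at the height of the shut lids' tops: where a stroke finishes. A lid is 42 mm wide, 37 mm long from its hinge and 2.5 mm thick, with a 12 mm long thumb tab standing out 3.5 mm at the strip's -x side near its free edge
- teal_strip_lid1 (a joint): hinge angle of lid 1 of teal_strip (lid 1 is at the strip's -y end, lid 5 at its +y end), rad: 0 fully shut, 1.57 standing upright, 1.95 leaning back at its stop; light friction hinge (0.0025 N m), no spring: the lid stays where it is left
- teal_strip_lid2 (a joint): hinge angle of lid 2 of teal_strip (lid 1 is at the strip's -y end, lid 5 at its +y end), rad: 0 fully shut, 1.57 standing upright, 1.95 leaning back at its stop; light friction hinge (0.0025 N m), no spring: the lid stays where it is left
- teal_strip_lid3 (a joint): hinge angle of lid 3 of teal_strip (lid 1 is at the strip's -y end, lid 5 at its +y end), rad: 0 fully shut, 1.57 standing upright, 1.95 leaning back at its stop; light friction hinge (0.0025 N m), no spring: the lid stays where it is left
- teal_strip_lid4 (a joint): hinge angle of lid 4 of teal_strip (lid 1 is at the strip's -y end, lid 5 at its +y end), rad: 0 fully shut, 1.57 standing upright, 1.95 leaning back at its stop; light friction hinge (0.0025 N m), no spring: the lid stays where it is left
- teal_strip_lid5 (a joint): hinge angle of lid 5 of teal_strip (lid 1 is at the strip's -y end, lid 5 at its +y end), rad: 0 fully shut, 1.57 standing upright, 1.95 leaning back at its stop; light friction hinge (0.0025 N m), no spring: the lid stays where it is left
- coral_strip_lid1 (a joint): hinge angle of lid 1 of coral_strip (lid 1 is at the strip's -y end, lid 5 at its +y end), rad: 0 fully shut, 1.57 standing upright, 1.95 leaning back at its stop; light friction hinge (0.0025 N m), no spring: the lid stays where it is left
- coral_strip_lid2 (a joint): hinge angle of lid 2 of coral_strip (lid 1 is at the strip's -y end, lid 5 at its +y end), rad: 0 fully shut, 1.57 standing upright, 1.95 leaning back at its stop; light friction hinge (0.0025 N m), no spring: the lid stays where it is left
- coral_strip_lid3 (a joint): hinge angle of lid 3 of coral_strip (lid 1 is at the strip's -y end, lid 5 at its +y end), rad: 0 fully shut, 1.57 standing upright, 1.95 leaning back at its stop; light friction hinge (0.0025 N m), no spring: the lid stays where it is left
- coral_strip_lid4 (a joint): hinge angle of lid 4 of coral_strip (lid 1 is at the strip's -y end, lid 5 at its +y end), rad: 0 fully shut, 1.57 standing upright, 1.95 leaning back at its stop; light friction hinge (0.0025 N m), no spring: the lid stays where it is left
- coral_strip_lid5 (a joint): hinge angle of lid 5 of coral_strip (lid 1 is at the strip's -y end, lid 5 at its +y end), rad: 0 fully shut, 1.57 standing upright, 1.95 leaning back at its stop; light friction hinge (0.0025 N m), no spring: the lid stays where it is left
- glitter_vial: bystander: clear vial of pale blue glitter with white cap, 26 mm diameter, 53 mm tall, standing; origin at the centre of its underside
- ribbon_spool: bystander: white spool of yellow ribbon lying flat, 53 mm diameter, 22 mm tall; origin at the centre of its underside
- tape_roll: bystander: purple roll of tape lying flat, 51 mm diameter, 40 mm tall; origin at the centre of its underside

How it is judged (in metres and radians):
At the end, for the whole second after the job is handed in: All ten lids are shut to within 0.11 rad (free edge less than about 4 mm up); both strips stand flat and still within 25 mm of where they stood; the vial, spool and tape roll stand within 15 mm of where they were (value of joint each of teal_strip_lid1, teal_strip_lid2, teal_strip_lid3, teal_strip_lid4, teal_strip_lid5, coral_strip_lid1, coral_strip_lid2, coral_strip_lid3, coral_strip_lid4, coral_strip_lid5 below 0.11 rad and distance of each of teal_strip, coral_strip from where it was at the start of the episode below 0.025 m and angle between each of teal_strip, coral_strip's own z axis and vertical below 0.05 rad and linear speed of each of teal_strip, coral_strip below 0.02 m/s and distance of each of glitter_vial, ribbon_spool, tape_roll from where it was at the start of the episode below 0.015 m and angle between each of glitter_vial, ribbon_spool, tape_roll's own z axis and vertical below 0.1 rad); the robot touches nothing.
It fails at once if a lid is shut while the lid before it (towards the hinge end) still stands open: the row is not followed in order from its hinge end ((value of joint teal_strip_lid2 below 0.12 rad and value of joint teal_strip_lid1 above 0.4 rad) or (value of joint teal_strip_lid3 below 0.12 rad and value of joint teal_strip_lid2 above 0.4 rad) or (value of joint teal_strip_lid4 below 0.12 rad and value of joint teal_strip_lid3 above 0.4 rad) or (value of joint teal_strip_lid5 below 0.12 rad and value of joint teal_strip_lid4 above 0.4 rad) or (value of joint coral_strip_lid2 below 0.12 rad and value of joint coral_strip_lid1 above 0.4 rad) or (value of joint coral_strip_lid3 below 0.12 rad and value of joint coral_strip_lid2 above 0.4 rad) or (value of joint coral_strip_lid4 below 0.12 rad and value of joint coral_strip_lid3 above 0.4 rad) or (value of joint coral_strip_lid5 below 0.12 rad and value of joint coral_strip_lid4 above 0.4 rad)).
It fails at once if a strip is picked up or tipped (6 mm off the table, or 0.15 rad) (height (world z) of any of teal_strip, coral_strip above 0.006 m or angle between any of teal_strip, coral_strip's own z axis and vertical above 0.15 rad).
It fails at once if a strip is shoved more than 25 mm from its place (distance of any of teal_strip, coral_strip from where it was at the start of the episode above 0.025 m).
It fails at once if the fingers press on a strip with more than 20 N (contact force between the fingers and teal_strip above 20 N or contact force between the fingers and coral_strip above 20 N).
It fails at once if the vial, the ribbon spool or the tape roll is moved more than 15 mm (distance of any of glitter_vial, ribbon_spool, tape_roll from where it was at the start of the episode above 0.015 m).
It also fails if it takes over 58 s, if anything falls off the work surface, if the arm or the gripper's body presses on something with over 40 N, if the wrist force passes 120 N, or if a joint passes its speed limit or range.

## Robot

A 6-joint arm with a two-finger parallel gripper is mounted at the origin on a cart in front of the work surface, level with it; the furniture and walls round the work are solid. World frame = base frame: x ahead of the robot, y to its left, z up, the work surface at z = 0. Lengths are in mm, angles in rad, forces in N, time in s.
With the tool pointing down it reaches from about 275 to 750 mm from the base axis. Payload 10.2 kg.
Tool frame: the origin (TCP) lies between the finger pads; the fingertips stand 17 mm ahead of it and the grasp point (between the pads) lies 2 mm behind it; y points along the fingers, x is the direction in which the jaws open and shut, and the axes are right-handed (so a half turn about y gives the same grasp; the last joint's range is limited). The gripper opens to 85 mm and grips with 20 to 120 N. Pads are 22 mm wide; open, the fingers measure 114 mm over their backs; the gripper's body (76 mm by 85 mm) begins 54 mm behind the grasp point. The pads swing forward as they close: fully open they stand 13 mm farther back than shut.
Start: joints at [1.119, 0.313, 1.498, -0, 1.331, -0.223], TCP at [119.087, 511.321, 248.294] pointing down, gripper open.
Joint ranges: [-2.94, 2.94], [-0.97, 2.17], [0.19, 2.56], [-1.23, 4.37], [0.02, 3.11], [-2.88, 2.88]. Speed limits (rad/s): [2.39, 2.39, 3.01, 3.14, 3.14, 3.14].

## Interface

Orientations are given as a unit quaternion [w, x, y, z].
In Python, from rig import ctrl gives the robot as it stands.
- The arm moves only by the tool jog_arm, never from a script. Its argument "targets" is a list of rows, each an object with "offset": the shift along the tool's x, y, z in m, a list of three; "yaw": the turn about the tool's y in rad. In form: [{"offset": [dx, dy, dz], "yaw": yaw}, ...]. A call has 1 to 12 rows; each row is the pose to reach, as a shift and turn from the pose measured when the call began, along the tool's axes at that moment; what a row does not reach only later rows make up. A row lasts 1/12 s, in which the tool goes at most 41.7 mm and 7.16 degrees, less where a joint would pass 70% of its speed; a pose out of reach is approached as far as the arm can. A call with a gripper value outside its range is refused whole. "fingers" is the finger opening in m, from 0 to 0.0854, set as the call begins (left out, the last holds). The fingers move at their own pace and stop on an object; "grip_force" is the grip in N (left out, the last holds). Time passes only in rows, so rows that repeat a pose let the fingers close. It gives the time, the measured TCP pose, the force and the opening at its end, in the units of the state.
- ctrl.sense(): the state, without advancing time (a new reading comes with each control period).
- ctrl.capture(name): name is "scene" or "top"; returns a dict with "img" (420x560x3 uint8, red, green, blue), "intrinsics" (3x3 intrinsics, pixels), "k1" (the pictures are not rectified: a ray, as slopes to the right and down, at radius r is drawn at 1 + k1 r^2 times it, then the intrinsics apply), "T" (4x4, takes a point from camera to world coordinates). Camera axes: x right, y up, looking along -z (the intrinsics and any distortion apply to the point x, -y, -z); pixel columns grow to the right and rows downward; lengths in mm; the calibration is good to about 2 mm. A picture is of the moment at which its call begins. There is no depth.
- ctrl.finish_job(): hands the job in, once; it reports no verdict.
Trained networks look in the newest picture that a camera, given by its name, has taken for a name from the list of things; names that differ only in an ending like _2 or _b are one class to them, and where a whole thing is asked for, a point or a joint stands for the part that bears it (a point fixed in the world has none). Each returns a list of dicts, best first, with "score" (0 to 1); they miss things now and then, are a little off and sometimes report something else, mostly with a low value. They report only what shows in the picture. A call takes as long as a camera call.
- ctrl.boxes_of(camera, target): "box" ([left, top, right, bottom] in pixels, round what is visible of it).
- ctrl.regions_of(camera, target): "region" (420x560 bool, what is visible of it) and "box" ([left, top, right, bottom] in pixels, round what is visible of it).
The state is a dict: "time_s": time; "joints": joint angles; "dq": joint speeds; "tau": joint torques, N m; "eef_pos": TCP position; "ee_rot": TCP orientation; "force": force on the tool from outside, world axes, zero at the start; "wrist_torque": the same for the moment, N m; "grip_width": opening from 0.0 (shut) to 1.0 (fully open).
Only numpy, scipy, OpenCV 4.12 (cv2) and the standard library are available. Lean on these libraries where they do the work, as an engineer would, in place of code of your own. Each camera call takes 0.05 s, during which the arm holds its last target.

## Working session

There is one attempt and no reset: what is moved stays moved. The work goes in short steps, Python scripts to look and compute and a tool call to move; the robot and the scene stay as the last step left them, time stands still between calls to the robot, and variables do not carry over. Pictures are saved under pics/ and viewed, and the job is handed in when it is done.

Besides the shell and the picture viewer there is one more tool, called after "Call:" as a command line: name --argument value ..., lists and objects as JSON in quotes. jog_arm: Moves the arm, as the interface text tells. Its arguments: {"type":"object","properties":{"targets":{"type":"array"},"fingers":{"type":"number"},"grip_force":{"type":"number"}},"required":["targets"]}

```bash
mkdir -p pics; ls
python3 - <<'E'
from rig import ctrl
import cv2,json,numpy as np
s=ctrl.sense();print(s)
for n in ("scene","top"):
    c=ctrl.capture(n);cv2.imwrite(f"pics/{n}0.png",c["img"][:,:,::-1]);print(n,c["intrinsics"],c["k1"],c["T"])
    for t in ["teal_strip","coral_strip","teal_strip_hinge_end","teal_strip_far_end","coral_strip_hinge_end","coral_strip_far_end","glitter_vial","ribbon_spool","tape_roll"]:
        print(t,[(np.round(b["box"]),round(b["score"],2)) for b in ctrl.boxes_of(n,t)][:2])
E
```

```text
pics
{'time_s': 0.0, 'joints': array([ 1.11861138e+00,  3.13467536e-01,  1.49848109e+00,  2.21869711e-06,
        1.33102543e+00, -2.23355738e-01]), 'dq': array([ 0.002167  ,  0.00061888, -0.00082074, -0.0013311 ,  0.00019392,
       -0.00012226]), 'tau': array([ 1.82471162e-03, -4.12268007e+01, -2.59739774e+01, -7.69285316e-05,
        4.22099591e-03,  1.79113172e-06]), 'eef_pos': array([118.96343656, 511.08071962, 247.70953411]), 'ee_rot': array([-0.55360274,  0.55402415,  0.43920746, -0.44008869]), 'force': array([-0.19851649,  0.18779077, -0.38442993]), 'wrist_torque': array([-0.05317506, -0.03744808, -0.04876054]), 'grip_width': 1.0021409753529071}
scene [[430.42877249   0.         276.46450546]
 [  0.         430.42877249 207.7216348 ]
 [  0.           0.           1.        ]] -0.033082946633573244 [[ 7.51472592e-01  3.87118296e-01 -5.34254966e-01 -2.14772353e+01]
 [-6.59443907e-01  4.15480853e-01 -6.26505701e-01 -7.01237488e+02]
 [-2.05591100e-02  8.23113046e-01  5.67505275e-01  6.94354247e+02]
 [ 0.00000000e+00  0.00000000e+00  0.00000000e+00  1.00000000e+00]]
teal_strip [(a
[... 988 characters left out ...]
00000e+00  0.00000000e+00  0.00000000e+00  1.00000000e+00]]
teal_strip [(array([319., 191., 336., 268.]), 0.62)]
coral_strip [(array([215., 200., 245., 279.]), 0.64)]
teal_strip_hinge_end [(array([313., 192., 340., 268.]), 0.9)]
teal_strip_far_end [(array([317., 211., 334., 222.]), 0.42)]
coral_strip_hinge_end [(array([214., 208., 245., 280.]), 0.69)]
coral_strip_far_end [(array([216., 204., 246., 281.]), 0.95)]
glitter_vial [(array([316., 243., 337., 250.]), 0.72), (array([377., 255., 387., 264.]), 0.55)]
ribbon_spool [(array([220., 203., 247., 282.]), 0.65), (array([165., 217., 190., 239.]), 0.54)]
tape_roll [(array([168., 175., 193., 197.]), 0.89), (array([313., 194., 341., 269.]), 0.32)]
```

Run:
```python
import cv2
a=cv2.imread("pics/top0.png")[160:300,140:420];cv2.imwrite("pics/top0z.png",cv2.resize(a,None,fx=2.8,fy=2.8,interpolation=cv2.INTER_CUBIC))
a=cv2.imread("pics/scene0.png")[150:320,180:380];cv2.imwrite("pics/scene0z.png",cv2.resize(a,None,fx=3.5,fy=3.5,interpolation=cv2.INTER_CUBIC))
```

```text
(no output)
```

View pics/scene0.png

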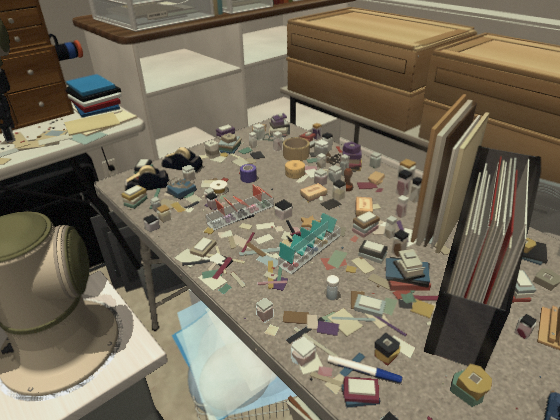

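View pics/top0z.png

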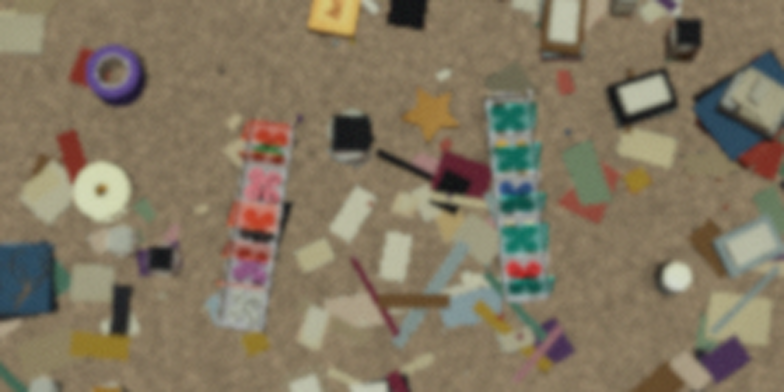

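View pics/scene0z.png

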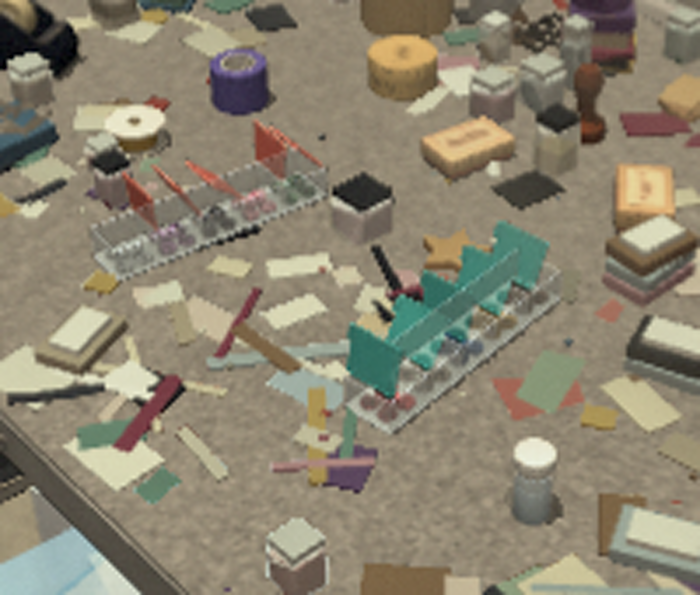

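```bash
cat > h.py <<'E'
import numpy as np,cv2
K={"scene":np.array([[430.42877249,0,276.46450546],[0,430.42877249,207.7216348],[0,0,1]]),"top":np.array([[517.69894449,0,279.52463901],[0,517.69894449,222.42412562],[0,0,1]])}
k1={"scene":-0.033082946633573244,"top":-0.17758993559753372}
T={"scene":np.array([[7.51472592e-01,3.87118296e-01,-5.34254966e-01,-2.14772353e+01],[-6.59443907e-01,4.15480853e-01,-6.26505701e-01,-7.01237488e+02],[-2.05591100e-02,8.23113046e-01,5.67505275e-01,6.94354247e+02],[0,0,0,1]]),
"top":np.array([[2.85081158e-02,9.81382186e-01,-1.89937602e-01,3.28988271e+02],[-9.99574258e-01,2.68073316e-02,-1.15182091e-02,-3.10426365e+01],[-6.21204490e-03,1.90185100e-01,9.81728597e-01,1.33329838e+03],[0,0,0,1]])}
def proj(cam,P):
    P=np.atleast_2d(P).astype(float);p=(P-T[cam][:3,3])@T[cam][:3,:3]
    s=np.c_[p[:,0]/-p[:,2],-p[:,1]/-p[:,2]];r2=(s**2).sum(1,keepdims=True);s=s*(1+k1[cam]*r2)
    return s@K[cam][:2,:2].T+K[cam][:2,2]
def ray(cam,uv,z):
    uv=np.atleast_2d(uv).astype(float)
    s=cv2.undistortPoints(uv.reshape(-1,1,2),K[cam],np.array([k1[cam],0,0,0,0.])).reshape(-1,2)
    d=np.c_[s[:,0],-s[:,1],-np.ones(len(s))]@T[cam][:3,:3].T;o=T[cam][:3,3]
    return o+d*((z-o[2])/d[:,2])[:,None]
def strip(pose,pts):
    x,y,a=pose;c,s=np.cos(a),np.sin(a);pts=np.atleast_2d(pts)
    return np.c_[x+c*pts[:,0]-s*pts[:,1],y+s*pts[:,0]+c*pts[:,1],pts[:,2]]
def edges(angles):
    E=[]
    for z in (0,28):
        q=[(-21,-97,z),(21,-97,z),(21,97,z),(-21,97,z)]
        E+=[(q[i],q[(i+1)%4],0) for i in range(4)]
    for i,a in enumerate(angles):
        h=-97+2.5+38*i;e=[h+37*np.cos(a),30.5+37*np.sin(a)]
        q=[(-21,h,30.5),(21,h,30.5),(21,*e),(-21,*e)]
        E+=[(q[j],q[(j+1)%4],1) for j in range(4)]
        f=[h+30*np.cos(a),30.5+30*np.sin(a)];E+=[((-24.5,*f),(-24.5,*e),1)]
    return E
def draw(src,cam,poses,angles,out,roi,f):
    im=cv2.imread(src);x0,y0,x1,y1=roi
    im=cv2.resize(im[y0:y1,x0:x1],None,fx=f,fy=f,interpolation=cv2.INTER_CUBIC);raw=im.copy()
    for p,an in zip(poses,angles):
        for a,b,k in edges(an):
            q=(proj(cam,strip(p,[a,b]))-[x0,y0]+.5)*f
            cv2.line(im,*[tuple(int(v) for v in np.round(w)) for w in q],(255,0,255) if k else (0,255,255),1,cv2.LINE_AA)
    cv2.imwrite(out,np.hstack([raw,im]) if raw.shape[1]<=400 else np.vstack([raw,im]))
E
python3 - <<'E'
from h import *
import numpy as np
# zoom coords -> pixels (top, strip end mids from zoomed picture, height ~15)
z=lambda u,v:(140+u/2.8,160+v/2.8)
for n,a,b in (("coral",(270,122),(243,330)),("teal",(510,97),(525,300))):
    P=ray("top",[z(*a),z(*b)],20);d=P[0]-P[1];print(n,P[:,:2].round(1),P.mean(0)[:2].round(1),np.linalg.norm(d).round(1),np.arctan2(-d[0],d[1]).round(3))
for n,uv,zz in (("tape",(140+113/2.8,160+72/2.8),40),("spool",(140+101/2.8,160+190/2.8),22),("vial",(140+677/2.8,160+277/2.8),53),("jar",(140+352/2.8,160+133/2.8),30)): print(n,ray("top",[uv],zz).round(0))
E
```

```text
coral [[630.1  98.1]
 [435.9 114.3]] [533.  106.2] 194.8 -1.654
teal [[ 660.1 -124.9]
 [ 470.4 -141.1]] [ 565.3 -133. ] 190.3 -1.486
tape [[669. 245.  40.]]
spool [[561. 252.  22.]]
vial [[ 491. -274.   53.]]
jar [[619.  21.  30.]]
```

```bash
python3 - <<'E'
from h import *
c=(533,106,-1.654);t=(565,-133,-1.486);pi=np.pi
A=[[1.57]*5]*2
for tag,P in (("p",[c,t]),("m",[(c[0],c[1],c[2]+pi),(t[0],t[1],t[2]+pi)])):
    draw("pics/scene0.png","scene",P,A,f"pics/fit_s_{tag}.png",(200,155,350,280),5.0*0.8)
    draw("pics/top0.png","top",P[:1],A,f"pics/fit_tc_{tag}.png",(208,195,256,290),6)
    draw("pics/top0.png","top",P[1:],A,f"pics/fit_tt_{tag}.png",(300,185,348,280),6)
a=[np.hstack([cv2.imread(f"pics/fit_t{c}_{t}.png")for c in "c"]) for t in "pm"]
E
python3 -c "
import cv2;
for t in 'pm': im=cv2.imread(f'pics/fit_s_{t}.png');print(im.shape)"
```

```text
(1000, 600, 3)
(1000, 600, 3)
```

```bash
sed -i 's/    cv2.imwrite(out,np.hstack.*/    cv2.imwrite(out,np.hstack([raw,im]))/' h.py
python3 - <<'E'
from h import *
c=(533,106,-1.654);t=(565,-133,-1.486);pi=np.pi
A=[[1.57]*5]*2
for tag,P in (("p",[c,t]),("m",[(c[0],c[1],c[2]+pi),(t[0],t[1],t[2]+pi)])):
    draw("pics/scene0.png","scene",P[:1],A,f"pics/a.png",(200,175,280,235),5)
    draw("pics/scene0.png","scene",P[1:],A,f"pics/b.png",(270,205,350,280),5)
    a=cv2.imread("pics/a.png");b=cv2.imread("pics/b.png")[:290];cv2.imwrite(f"pics/fs_{tag}.png",np.vstack([a,b]))
E
```

```text
(no output)
```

View pics/fs_p.png

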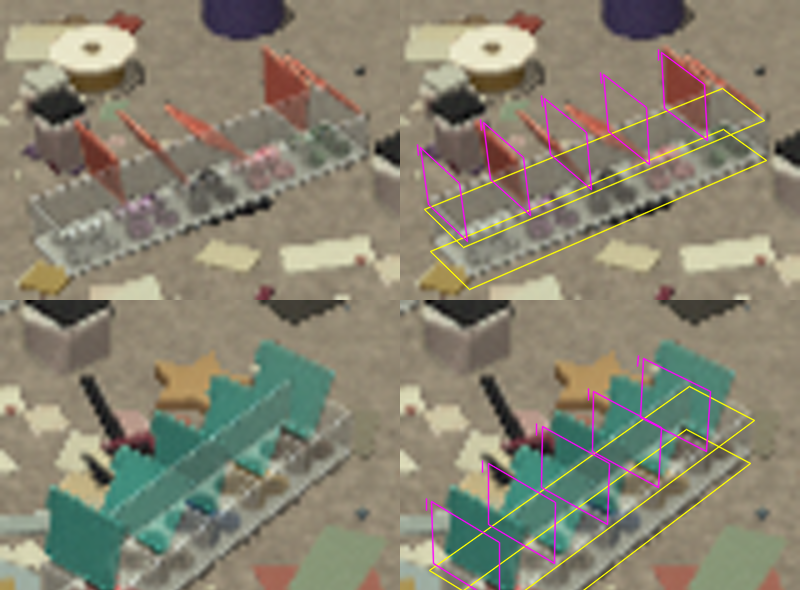

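View pics/fs_m.png

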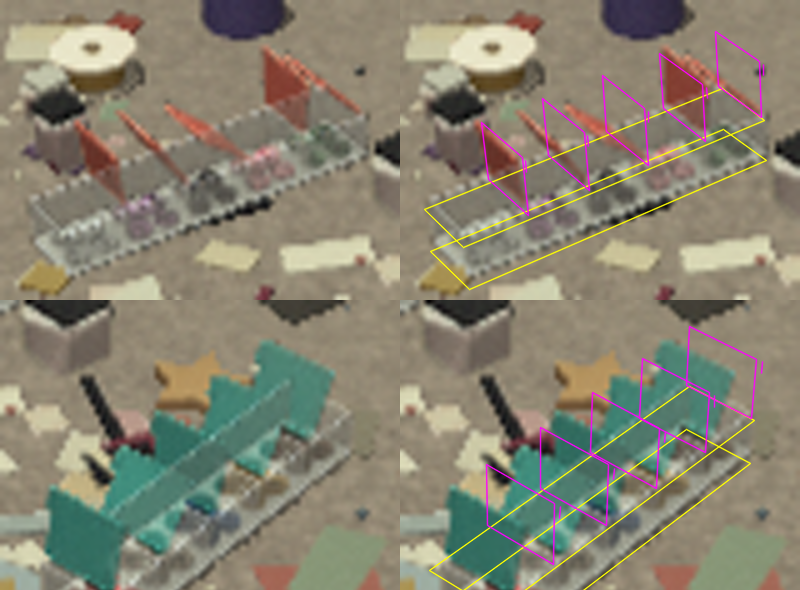

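View pics/fit_tc_p.png

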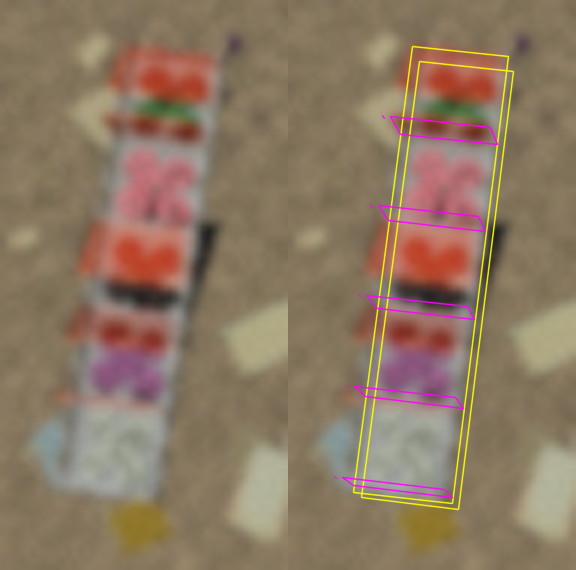

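View pics/fit_tt_m.png

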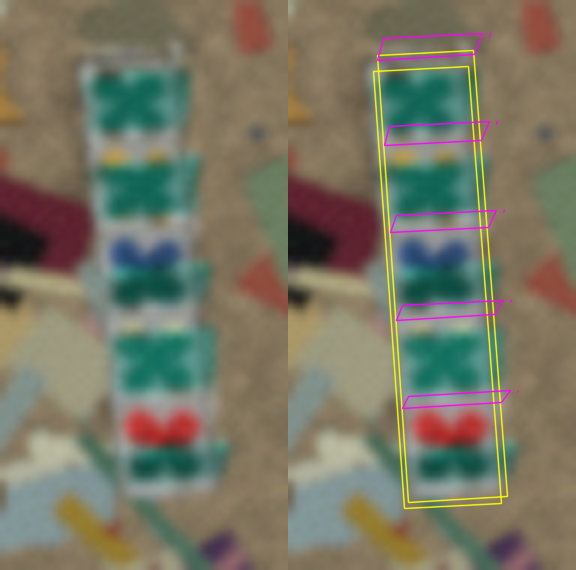

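Run:
```python
import cv2,numpy as np
from h import *
def z(cam,roi,f,out):
    im=cv2.imread(f"pics/{cam}0.png");x0,y0,x1,y1=roi
    im=cv2.resize(im[y0:y1,x0:x1],None,fx=f,fy=f,interpolation=cv2.INTER_CUBIC)
    for i in range(x0,x1,10): cv2.putText(im,str(i),(int((i-x0+.5)*f),10),0,.35,(255,255,255),1);cv2.line(im,(int((i-x0+.5)*f),12),(int((i-x0+.5)*f),20),(255,255,255),1)
    for i in range(y0,y1,10): cv2.putText(im,str(i),(0,int((i-y0+.5)*f)),0,.35,(255,255,255),1);cv2.line(im,(24,int((i-y0+.5)*f)),(32,int((i-y0+.5)*f)),(255,255,255),1)
    cv2.imwrite(out,im)
z("scene",(270,208,350,278),8.3,"pics/zt.png")
z("scene",(200,180,280,235),9.5,"pics/zc.png")
```

```text
(no output)
```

View pics/zt.png

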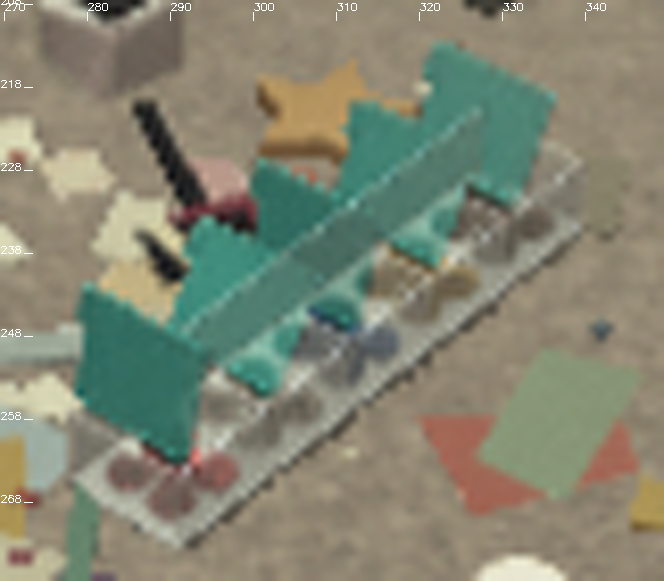

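View pics/zc.png

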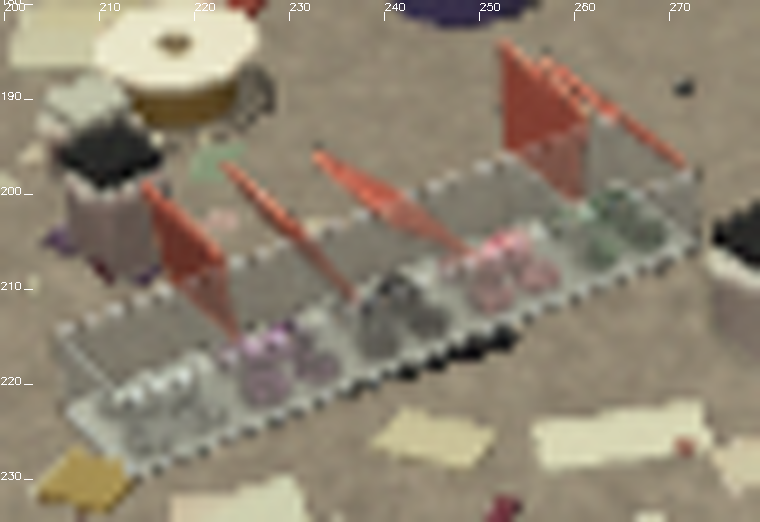

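Run:
```python
from h import *
from scipy.optimize import least_squares
# scene correspondences (local pts in strip frame)
pi=np.pi
h=lambda i:-97+2.5+38*(i-1)
C={"teal":[((-21,-97,0),(277.5,265.5)),((21,-97,0),(291.3,273)),((21,97,28),(337.5,227)),((21,97,0),(337.8,234.5)),((21,h(1),30.5),(290.7,263)),((21,h(5),30.5),(331,231.5))],
"coral":[((21,97,0),(206.5,223)),((-21,97,0),(214,229.5)),((-21,-97,28),(271.5,198.5)),((21,97,28),(206,214)),((-21,h(5),30.5),(223.2,215)),((-21,h(4),30.5),(236,211)),((-21,h(1),30.5),(270,197.3))]}
I={"teal":(565,-133,-1.486),"coral":(533,106,-1.654+pi)}
# top ones: fit zoom px /6 + roi
tt=lambda u,v:(300+u/6-.5,185+v/6-.5); tc=lambda u,v:(208+u/6-.5,195+v/6-.5)
D={"teal":[((-21,-97,28),tt(125,495)),((21,-97,28),tt(217,485)),((-21,97,28),tt(83,68))],"coral":[((21,97,28),tc(57,490)),((-21,97,28),tc(157,498)),((-21,-97,28),tc(217,55)),]}
for n in C:
    for use in ("s","t","st"):
        def f(p):
            r=[]
            if "s" in use: r+=[proj("scene",strip(p,[a]))[0]-b for a,b in C[n]]
            if "t" in use: r+=[proj("top",strip(p,[a]))[0]-b for a,b in D[n]]
            return np.ravel(r)
        s=least_squares(f,I[n],x_scale=[1,1,.01],loss="soft_l1");print(n,use,s.x.round(3),np.round(f(s.x),1))
```

```text
teal s [ 571.864 -126.334   -1.439] [-0.5  0.2 -0.7  0.5  1.4 -1.7  0.4 -0.6  0.6  0.2 -1.   0.3]
teal t [ 567.25  -131.897   -1.465] [-0.4  0.3  0.7  0.7 -0.2 -2.7]
teal st [ 569.325 -128.637   -1.442] [-0.7  1.1 -0.9  1.5  1.5 -0.9  0.5  0.2  0.4  1.1 -1.   1.1 -0.8 -0.4
  0.3 -0.4 -2.3 -3.3]
coral s [536.996 113.258   1.47 ] [-1.4 -0.3 -1.5  0.7  0.5 -1.3 -2.1  0.3  1.2  0.6  0.7 -0.3  1.3 -0.6]
coral t [534.123 108.397   1.48 ] [ 0.2 -0.3 -0.1  0.4 -0.  -0.1]
coral st [535.11  109.972   1.478] [-1.2  0.6 -1.2  1.7  0.7 -0.8 -1.9  1.3  1.5  1.5  0.9  0.5  1.4 -0.
 -0.5 -0.7 -0.8  0.  -0.6 -0.5]
```

```bash
cat > ov.py <<'E'
from h import *
def ov(c,t,ac,at,tag):
    draw("pics/scene0.png","scene",[c],[ac],"pics/a.png",(200,175,280,235),5)
    draw("pics/scene0.png","scene",[t],[at],"pics/b.png",(270,211,350,276),5)
    a=cv2.imread("pics/a.png")[25:285];b=cv2.imread("pics/b.png");cv2.imwrite(f"pics/fs_{tag}.png",np.vstack([a,b]))
    draw("pics/top0.png","top",[c],[ac],"pics/a.png",(208,192,248,288),6)
    draw("pics/top0.png","top",[t],[at],"pics/b.png",(306,184,346,280),6)
    cv2.imwrite(f"pics/ft_{tag}.png",cv2.resize(np.hstack([cv2.imread("pics/a.png"),cv2.imread("pics/b.png")]),(790,474)))
E
python3 - <<'E'
from ov import *
ov((535.1,110,1.478),(569.3,-128.6,-1.442),[1.57]*5,[1.4]*5,"1")
i=ray("scene",[[0,0]],0)
E
python3 -c "
from scipy.spatial.transform import Rotation as R
print(R.from_quat([0.55402415,0.43920746,-0.44008869,-0.55360274]).as_matrix().round(3))"
```

```text
[[ 0.227 -0.001 -0.974]
 [ 0.974 -0.001  0.227]
 [-0.001 -1.     0.   ]]
```

View pics/fs_1.png

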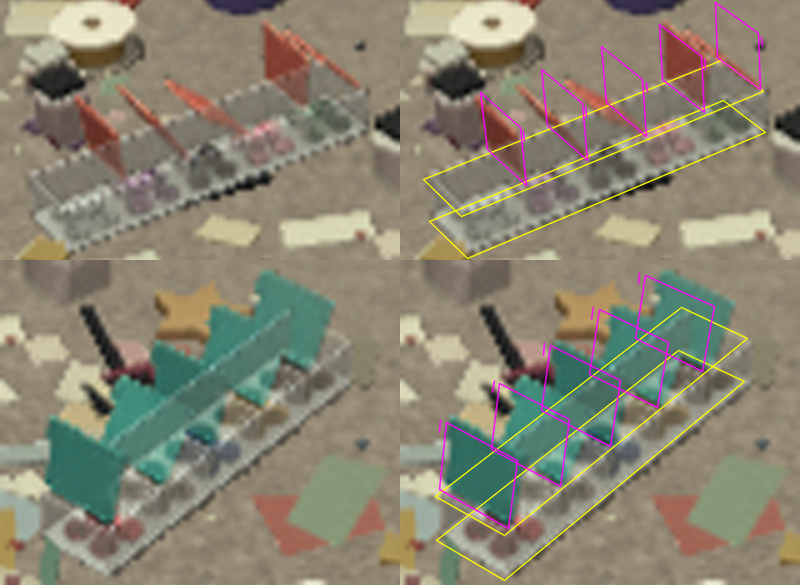

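View pics/ft_1.png

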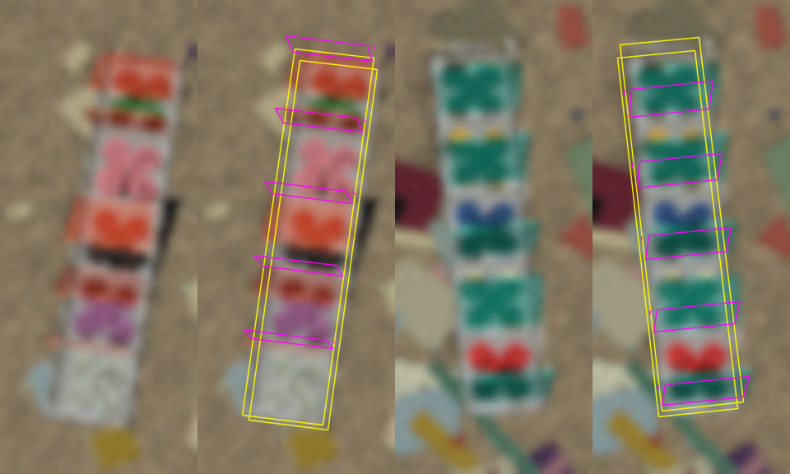

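Call:
jog_arm --targets '[{"offset":[-0.015,0,-0.037],"yaw":-0.05},{"offset":[-0.03,0,-0.074],"yaw":-0.136},{"offset":[-0.045,0,-0.111],"yaw":-0.136},{"offset":[-0.06,0,-0.148],"yaw":-0.136},{"offset":[-0.075,0,-0.185],"yaw":-0.136},{"offset":[-0.09,0,-0.222],"yaw":-0.136},{"offset":[-0.105,0,-0.26],"yaw":-0.136},{"offset":[-0.12,0,-0.297],"yaw":-0.136},{"offset":[-0.135,0,-0.334],"yaw":-0.136},{"offset":[-0.15,0,-0.371],"yaw":-0.136},{"offset":[-0.165,0,-0.408],"yaw":-0.136},{"offset":[-0.18,0,-0.445],"yaw":-0.136}]' --fingers 0 --grip_force 20

```text
time_s: 2.0
eef_pos: [513.1, 233.6, 248.4]
ee_rot: [-0.523, 0.523, 0.476, -0.476]
force: [0.2, 1.0, 0.6]
grip_width: -0.002
```

```bash
cat > d.py <<'E'
import sys,numpy as np
from scipy.spatial.transform import Rotation as R
from rig import ctrl
s=ctrl.sense();q=s["ee_rot"];M=R.from_quat([q[1],q[2],q[3],q[0]]).as_matrix()
print(s["time_s"],s["eef_pos"].round(2),"F",s["force"].round(2),"zaxis deg",np.degrees(np.arctan2(M[1,2],M[0,2])).round(2),"y",M[:,1].round(3))
if len(sys.argv)>3: print("tool offset",(M.T@(np.array(sys.argv[1:4],float)-s["eef_pos"])/1000).round(4))
E
python3 d.py 672 112 70
```

```text
2.0 [513.09 233.56 248.36] F [0.15 1.02 0.56] zaxis deg 174.67 y [ 0.  0. -1.]
tool offset [-0.1063  0.1784 -0.1695]
```

Call:
jog_arm --targets '[{"offset":[-0.018,0,-0.03],"yaw":0},{"offset":[-0.036,0.01,-0.06],"yaw":0},{"offset":[-0.054,0.03,-0.09],"yaw":0},{"offset":[-0.072,0.05,-0.115],"yaw":0},{"offset":[-0.085,0.08,-0.135],"yaw":0},{"offset":[-0.1,0.11,-0.15],"yaw":0},{"offset":[-0.106,0.14,-0.16],"yaw":0},{"offset":[-0.106,0.165,-0.1695],"yaw":0},{"offset":[-0.106,0.178,-0.1695],"yaw":0},{"offset":[-0.106,0.178,-0.1695],"yaw":0}]'

```text
time_s: 2.83
eef_pos: [670.5, 112.3, 67.0]
ee_rot: [0.524, -0.521, -0.475, 0.478]
force: [-0.3, -0.0, -0.9]
grip_width: -0.002
```

```bash
python3 - <<'E'
from rig import ctrl
import cv2
a=ctrl.capture("scene")["img"][:,:,::-1];cv2.imwrite("pics/s1.png",cv2.resize(a[130:280,180:380],None,fx=4,fy=4,interpolation=cv2.INTER_CUBIC))
E
python3 d.py
```

```text
2.8833 [671.32 112.61  69.65] F [ 1.41 -0.16  0.13] zaxis deg 174.69 y [-0.002  0.    -1.   ]
```

View pics/s1.png

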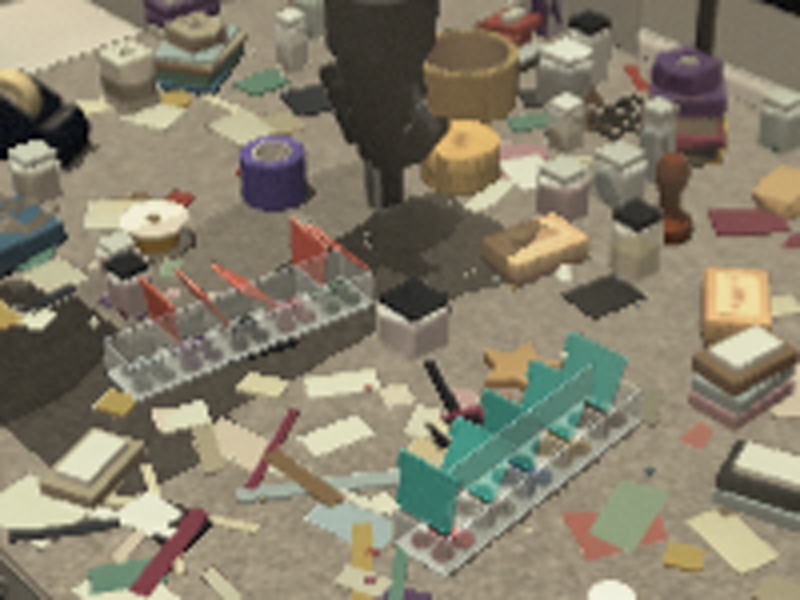

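Run:
```python
from h import *
for z in (39.5,52.5): print(z,((proj("scene",[[671.3+dx,112.6+dy,z] for dx in (-11,11) for dy in (-14,14)])-[180,130]+.5)*4).round(0))
```

```text
39.5 [[386. 233.]
 [360. 218.]
 [408. 222.]
 [383. 208.]]
52.5 [[385. 218.]
 [360. 203.]
 [408. 207.]
 [383. 192.]]
```

Call:
jog_arm --targets '[{"offset":[0,0.015,0],"yaw":0},{"offset":[0,0.03,0],"yaw":0},{"offset":[0,0.044,0],"yaw":0},{"offset":[0,0.048,0],"yaw":0},{"offset":[0,0.049,0],"yaw":0},{"offset":[0,0.05,0],"yaw":0},{"offset":[0,0.051,0],"yaw":0},{"offset":[0,0.051,0],"yaw":0},{"offset":[0,0.051,0],"yaw":0}]'

```text
time_s: 3.63
eef_pos: [671.5, 112.6, 19.3]
ee_rot: [0.523, -0.522, -0.476, 0.477]
force: [0.4, 0.7, 0.3]
grip_width: -0.003
```

```bash
python3 d.py
```

```text
3.6333 [671.48 112.61  19.3 ] F [0.38 0.67 0.35] zaxis deg 174.69 y [-0.001  0.    -1.   ]
```

Call:
jog_arm --targets '[{"offset":[0,0.001,0],"yaw":0},{"offset":[0,0.0015,0],"yaw":0},{"offset":[0,0.0015,0],"yaw":0}]'

```text
time_s: 3.88
eef_pos: [671.5, 112.6, 17.8]
ee_rot: [0.523, -0.522, -0.476, 0.477]
force: [0.3, 0.4, 0.7]
grip_width: -0.004
```

Call:
jog_arm --targets '[{"offset":[0,0.001,0],"yaw":0},{"offset":[0,0.001,0],"yaw":0}]'

```text
time_s: 4.05
eef_pos: [671.6, 112.6, 17.1]
ee_rot: [0.523, -0.522, -0.476, 0.476]
force: [-0.2, -0.1, 3.9]
grip_width: -0.0
```

```bash
python3 d.py 656.6 98.7 53.5
```

```text
4.05 [671.6  112.63  17.12] F [-0.22 -0.07  3.91] zaxis deg 174.69 y [-0.001  0.    -1.   ]
tool offset [-0.0153 -0.0364  0.0137]
```

Call:
jog_arm --targets '[{"offset":[0,-0.015,0],"yaw":0},{"offset":[0,-0.03,0],"yaw":0},{"offset":[-0.005,-0.0364,0.0],"yaw":0},{"offset":[-0.0153,-0.0364,0.007],"yaw":0},{"offset":[-0.0153,-0.0364,0.0137],"yaw":0},{"offset":[-0.0153,-0.0364,0.0137],"yaw":0},{"offset":[-0.0153,-0.0364,0.0137],"yaw":0}]'

```text
time_s: 4.63
eef_pos: [656.5, 98.4, 53.4]
ee_rot: [0.523, -0.522, -0.476, 0.476]
force: [0.4, 0.1, -0.6]
grip_width: -0.002
```

```bash
python3 d.py 656.6 98.7 53.5;  python3 - <<'E'
from rig import ctrl
import cv2
a=ctrl.capture("scene")["img"][:,:,::-1];cv2.imwrite("pics/s2.png",cv2.resize(a[160:250,190:310],None,fx=6,fy=6,interpolation=cv2.INTER_CUBIC))
E
```

```text
4.6333 [656.54  98.43  53.37] F [ 0.35  0.13 -0.63] zaxis deg 174.68 y [-0.001  0.    -1.   ]
tool offset [ 0.0003 -0.0001 -0.    ]
```

View pics/s2.png

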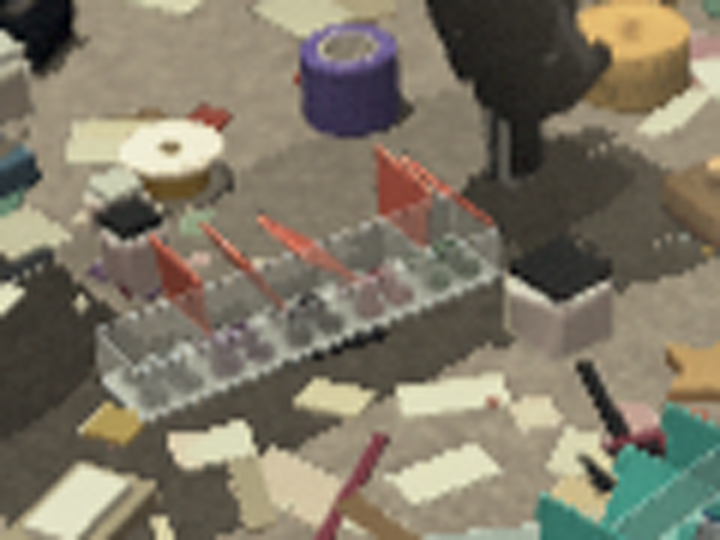

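Call:
jog_arm --targets '[{"offset":[0,0,0.004],"yaw":0},{"offset":[0,0,0.008],"yaw":0},{"offset":[0,0,0.012],"yaw":0},{"offset":[0,0,0.016],"yaw":0},{"offset":[0,0,0.02],"yaw":0},{"offset":[0,0,0.024],"yaw":0},{"offset":[0,0,0.028],"yaw":0},{"offset":[0,0,0.032],"yaw":0},{"offset":[0,0,0.036],"yaw":0},{"offset":[0,0,0.04],"yaw":0},{"offset":[0,0,0.044],"yaw":0},{"offset":[0,0,0.048],"yaw":0}]'

```text
time_s: 5.68
eef_pos: [608.6, 103.1, 53.4]
ee_rot: [0.523, -0.522, -0.476, 0.476]
force: [0.5, -1.1, 0.3]
grip_width: 0.003
```

```bash
python3 d.py;  python3 - <<'E'
from rig import ctrl
import cv2
a=ctrl.capture("scene")["img"][:,:,::-1];cv2.imwrite("pics/s3.png",cv2.resize(a[160:250,190:310],None,fx=6,fy=6,interpolation=cv2.INTER_CUBIC))
E
```

```text
5.6833 [608.56 103.06  53.44] F [ 0.46 -1.05  0.29] zaxis deg 174.69 y [-0.001  0.    -1.   ]
```

View pics/s3.png

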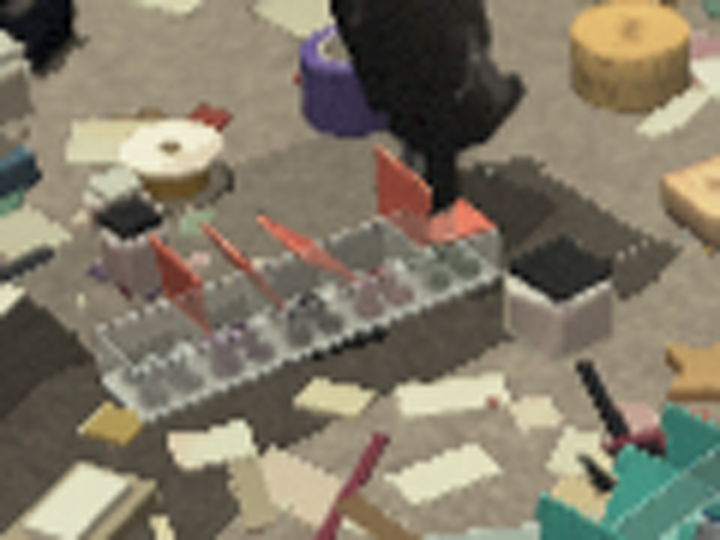

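Lid 1 has folded to nearly flat, the fingertip (about 440,200) stands just behind lid 2, and the strip has not moved. I'll continue the stroke.

Call:
jog_arm --targets '[{"offset":[0,0,0.004],"yaw":0},{"offset":[0,0,0.008],"yaw":0},{"offset":[0,0,0.012],"yaw":0},{"offset":[0,0,0.016],"yaw":0},{"offset":[0,0,0.02],"yaw":0},{"offset":[0,0,0.024],"yaw":0},{"offset":[0,0,0.028],"yaw":0},{"offset":[0,0,0.032],"yaw":0},{"offset":[0,0,0.036],"yaw":0},{"offset":[0,0,0.04],"yaw":0},{"offset":[0,0,0.044],"yaw":0},{"offset":[0,0,0.048],"yaw":0}]'

```text
time_s: 6.73
eef_pos: [559.8, 107.7, 53.4]
ee_rot: [0.523, -0.522, -0.476, 0.477]
force: [-0.6, 0.2, 0.4]
grip_width: 0.002
```

Call:
jog_arm --targets '[{"offset":[0,0,0.004],"yaw":0},{"offset":[0,0,0.008],"yaw":0},{"offset":[0,0,0.012],"yaw":0},{"offset":[0,0,0.016],"yaw":0},{"offset":[0,0,0.02],"yaw":0},{"offset":[0,0,0.024],"yaw":0},{"offset":[0,0,0.028],"yaw":0},{"offset":[0,0,0.032],"yaw":0},{"offset":[0,0,0.036],"yaw":0},{"offset":[0,0,0.04],"yaw":0},{"offset":[0,0,0.044],"yaw":0},{"offset":[0,0,0.048],"yaw":0}]'

```text
time_s: 7.73
eef_pos: [511.6, 112.1, 53.5]
ee_rot: [0.523, -0.522, -0.476, 0.477]
force: [0.7, -0.1, -0.7]
grip_width: 0.001
```

Call:
jog_arm --targets '[{"offset":[0,0,0.004],"yaw":0},{"offset":[0,0,0.008],"yaw":0},{"offset":[0,0,0.012],"yaw":0},{"offset":[0,0,0.016],"yaw":0},{"offset":[0,0,0.02],"yaw":0},{"offset":[0,0,0.024],"yaw":0},{"offset":[0,0,0.028],"yaw":0},{"offset":[0,0,0.033],"yaw":0},{"offset":[0,0,0.038],"yaw":0},{"offset":[0,0,0.043],"yaw":0},{"offset":[0,0,0.048],"yaw":0},{"offset":[0,0,0.053],"yaw":0}]'

```text
time_s: 8.73
eef_pos: [458.3, 117.1, 53.6]
ee_rot: [0.523, -0.522, -0.476, 0.477]
force: [0.4, -0.4, -0.8]
grip_width: -0.003
```

```bash
python3 d.py;  python3 - <<'E'
from rig import ctrl
import cv2
a=ctrl.capture("scene")["img"][:,:,::-1];cv2.imwrite("pics/s4.png",cv2.resize(a[160:250,190:310],None,fx=6,fy=6,interpolation=cv2.INTER_CUBIC))
E
```

```text
8.7333 [458.25 117.09  53.59] F [ 0.35 -0.38 -0.75] zaxis deg 174.7 y [-0.002  0.    -1.   ]
```

View pics/s4.png

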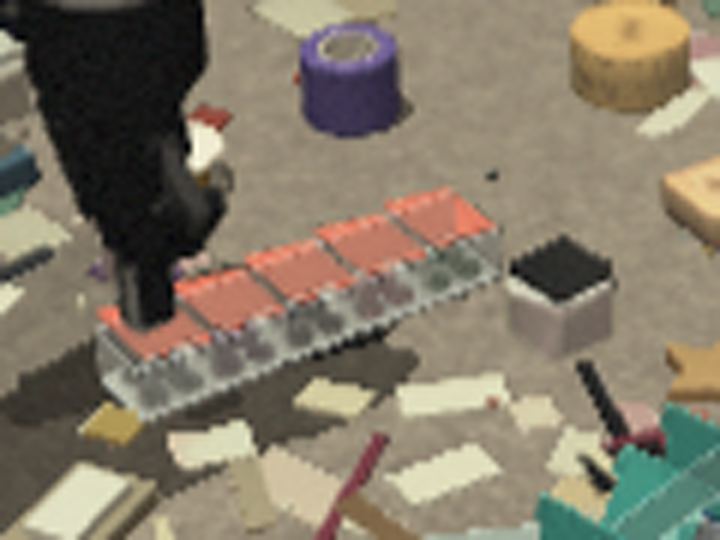

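Call:
jog_arm --targets '[{"offset":[0,-0.02,0],"yaw":0},{"offset":[0,-0.022,-0.03],"yaw":0},{"offset":[0,-0.022,-0.065],"yaw":0},{"offset":[0,-0.022,-0.1],"yaw":0},{"offset":[0,-0.022,-0.135],"yaw":0},{"offset":[0,-0.022,-0.16],"yaw":0},{"offset":[0,-0.022,-0.169],"yaw":0},{"offset":[0,-0.01,-0.169],"yaw":0},{"offset":[0,-0.002,-0.169],"yaw":0},{"offset":[0,0.001,-0.169],"yaw":0},{"offset":[0,0.001,-0.169],"yaw":0}]'

```text
time_s: 9.7
eef_pos: [624.2, 101.9, 50.6]
ee_rot: [0.524, -0.521, -0.475, 0.478]
force: [0.2, 0.6, 0.4]
grip_width: -0.002
```

```bash
python3 d.py
```

```text
9.7 [624.15 101.89  50.58] F [0.22 0.55 0.35] zaxis deg 174.73 y [-0.006  0.    -1.   ]
```

Call:
jog_arm --targets '[{"offset":[0,0.001,0],"yaw":0},{"offset":[0,0.001,0],"yaw":0},{"offset":[0,0.001,0],"yaw":0}]'

```text
time_s: 9.95
eef_pos: [624.0, 102.0, 49.9]
ee_rot: [0.524, -0.521, -0.475, 0.478]
force: [-0.0, 0.5, 0.3]
grip_width: -0.003
```

```bash
python3 d.py
```

```text
9.95 [624.02 101.98  49.94] F [-0.01  0.48  0.28] zaxis deg 174.73 y [-0.005  0.    -1.   ]
```

Call:
jog_arm --targets '[{"offset":[0,0.0008,0],"yaw":0},{"offset":[0,0.0016,0],"yaw":0},{"offset":[0,0.0016,0.004],"yaw":0},{"offset":[0,0.0016,0.008],"yaw":0},{"offset":[0,0.0016,0.012],"yaw":0},{"offset":[0,0.0016,0.016],"yaw":0},{"offset":[0,0.0016,0.02],"yaw":0}]'

```text
time_s: 10.53
eef_pos: [603.6, 103.9, 48.5]
ee_rot: [0.524, -0.521, -0.475, 0.478]
force: [-0.7, -0.3, 0.1]
grip_width: -0.004
```

```bash
python3 d.py
```

```text
10.5333 [603.61 103.86  48.52] F [-0.71 -0.29  0.1 ] zaxis deg 174.73 y [-0.005  0.    -1.   ]
```

Call:
jog_arm --targets '[{"offset":[0,0.0002,0.005],"yaw":0},{"offset":[0,0.0002,0.01],"yaw":0},{"offset":[0,0.0002,0.015],"yaw":0},{"offset":[0,0.0002,0.02],"yaw":0},{"offset":[0,0.0002,0.025],"yaw":0},{"offset":[0,0.0002,0.03],"yaw":0},{"offset":[0,0.0002,0.035],"yaw":0},{"offset":[0,0.0002,0.04],"yaw":0},{"offset":[0,0.0002,0.045],"yaw":0},{"offset":[0,0.0002,0.05],"yaw":0},{"offset":[0,0.0002,0.055],"yaw":0},{"offset":[0,0.0002,0.06],"yaw":0}]'

```text
time_s: 11.53
eef_pos: [543.4, 109.4, 48.6]
ee_rot: [0.524, -0.521, -0.475, 0.478]
force: [-0.1, -0.4, 0.9]
grip_width: -0.001
```

```bash
python3 d.py
```

```text
11.5333 [543.35 109.43  48.64] F [-0.12 -0.44  0.89] zaxis deg 174.74 y [-0.005  0.    -1.   ]
```

Call:
jog_arm --targets '[{"offset":[0,0.0003,0.005],"yaw":0},{"offset":[0,0.0004,0.01],"yaw":0},{"offset":[0,0.0004,0.015],"yaw":0},{"offset":[0,0.0004,0.02],"yaw":0},{"offset":[0,0.0004,0.025],"yaw":0},{"offset":[0,0.0004,0.03],"yaw":0},{"offset":[0,0.0004,0.035],"yaw":0},{"offset":[0,0.0004,0.04],"yaw":0},{"offset":[0,0.0004,0.045],"yaw":0},{"offset":[0,0.0004,0.05],"yaw":0},{"offset":[0,0.0004,0.055],"yaw":0},{"offset":[0,0.0004,0.06],"yaw":0}]'

```text
time_s: 12.53
eef_pos: [483.1, 115.0, 48.6]
ee_rot: [0.524, -0.521, -0.475, 0.478]
force: [-0.1, -0.5, 0.6]
grip_width: 0.006
```

Call:
jog_arm --targets '[{"offset":[0,0.0003,0.005],"yaw":0},{"offset":[0,0.0003,0.01],"yaw":0},{"offset":[0,0.0003,0.015],"yaw":0},{"offset":[0,0.0003,0.02],"yaw":0},{"offset":[0,0.0003,0.025],"yaw":0},{"offset":[0,0.0003,0.03],"yaw":0},{"offset":[0,0.0003,0.03],"yaw":0}]'

```text
time_s: 13.12
eef_pos: [452.2, 117.9, 48.4]
ee_rot: [0.524, -0.521, -0.475, 0.478]
force: [-0.7, -0.3, -0.6]
grip_width: -0.001
```

```bash
python3 d.py 450 -150 110
```

```text
13.1167 [452.24 117.86  48.36] F [-0.75 -0.25 -0.56] zaxis deg 174.75 y [-0.006  0.    -1.   ]
tool offset [-0.267  -0.0617 -0.0219]
```

Call:
jog_arm --targets '[{"offset":[0,-0.03,0],"yaw":0},{"offset":[-0.01,-0.0617,-0.002],"yaw":-0.05},{"offset":[-0.04,-0.0617,-0.004],"yaw":-0.12},{"offset":[-0.07,-0.0617,-0.006],"yaw":-0.222},{"offset":[-0.1,-0.0617,-0.008],"yaw":-0.222},{"offset":[-0.13,-0.0617,-0.01],"yaw":-0.222},{"offset":[-0.16,-0.0617,-0.012],"yaw":-0.222},{"offset":[-0.19,-0.0617,-0.014],"yaw":-0.222},{"offset":[-0.22,-0.0617,-0.016],"yaw":-0.222},{"offset":[-0.245,-0.0617,-0.018],"yaw":-0.222},{"offset":[-0.26,-0.0617,-0.02],"yaw":-0.222},{"offset":[-0.26,-0.0617,-0.02],"yaw":-0.222}]'

```text
time_s: 14.12
eef_pos: [448.9, -145.5, 110.1]
ee_rot: [0.468, -0.466, -0.529, 0.532]
force: [0.1, 0.1, 0.0]
grip_width: -0.005
```

```bash
python3 d.py 448.3 -144.2 53.5;  python3 - <<'E'
from rig import ctrl
import cv2
a=ctrl.capture("scene")["img"][:,:,::-1];cv2.imwrite("pics/s5.png",cv2.resize(a[165:285,190:350],None,fx=5,fy=5,interpolation=cv2.INTER_CUBIC))
E
```

```text
14.1167 [ 448.95 -145.52  110.09] F [0.06 0.09 0.02] zaxis deg -172.71 y [-0.005 -0.001 -1.   ]
tool offset [0.0014 0.0566 0.0002]
```

View pics/s5.png

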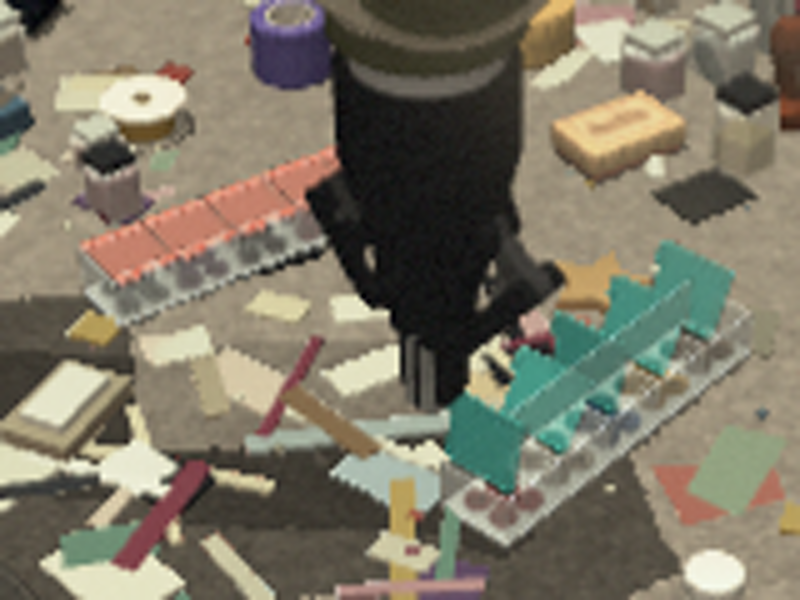

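Coral lids lie flat; teal lid 1 (about 485,440) stands upright at the near end. The fingertip is short of it, so I'll lower there.

Call:
jog_arm --targets '[{"offset":[0.0014,0.015,0.005],"yaw":0},{"offset":[0.0014,0.035,0.005],"yaw":0},{"offset":[0.0014,0.05,0.005],"yaw":0},{"offset":[0.0014,0.0566,0.005],"yaw":0},{"offset":[0.0014,0.0566,0.005],"yaw":0},{"offset":[0.0014,0.0566,0.005],"yaw":0}]'

```text
time_s: 14.67
eef_pos: [443.5, -142.6, 53.7]
ee_rot: [0.468, -0.465, -0.53, 0.532]
force: [0.4, -0.5, 0.5]
grip_width: 0.001
```

```bash
python3 d.py 443.3 -144.8 53.5;  python3 - <<'E'
from rig import ctrl
import cv2
a=ctrl.capture("scene")["img"][:,:,::-1];cv2.imwrite("pics/s6.png",cv2.resize(a[200:290,260:360],None,fx=6.5,fy=6.5,interpolation=cv2.INTER_CUBIC))
E
```

```text
14.6667 [ 443.48 -142.63   53.73] F [ 0.38 -0.47  0.48] zaxis deg -172.62 y [-0.006  0.    -1.   ]
tool offset [-0.0021  0.0002  0.0005]
```

View pics/s6.png

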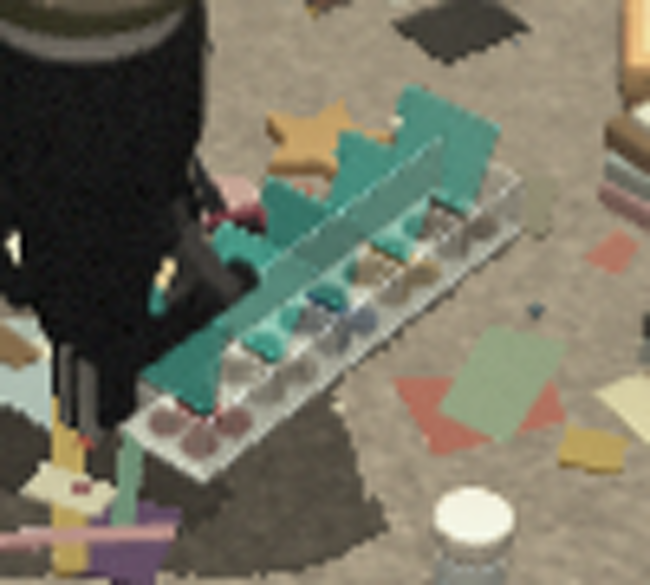

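Call:
jog_arm --targets '[{"offset":[-0.002,0,-0.004],"yaw":0},{"offset":[-0.002,0,-0.008],"yaw":0},{"offset":[-0.002,0,-0.012],"yaw":0},{"offset":[-0.002,0,-0.016],"yaw":0},{"offset":[-0.002,0,-0.02],"yaw":0},{"offset":[-0.002,0,-0.024],"yaw":0},{"offset":[-0.002,0,-0.028],"yaw":0},{"offset":[-0.002,0,-0.032],"yaw":0},{"offset":[-0.002,0,-0.036],"yaw":0},{"offset":[-0.002,0,-0.04],"yaw":0},{"offset":[-0.002,0,-0.044],"yaw":0},{"offset":[-0.002,0,-0.048],"yaw":0}]'

```text
time_s: 15.72
eef_pos: [492.0, -138.7, 53.9]
ee_rot: [0.468, -0.466, -0.53, 0.532]
force: [-0.1, -0.3, 0.0]
grip_width: 0.0
```

```bash
python3 d.py;  python3 - <<'E'
from rig import ctrl
import cv2
a=ctrl.capture("scene")["img"][:,:,::-1];cv2.imwrite("pics/s7.png",cv2.resize(a[200:290,260:360],None,fx=6.5,fy=6.5,interpolation=cv2.INTER_CUBIC))
E
```

```text
15.7167 [ 491.96 -138.67   53.86] F [-0.05 -0.26  0.04] zaxis deg -172.63 y [-0.005 -0.    -1.   ]
```

View pics/s7.png

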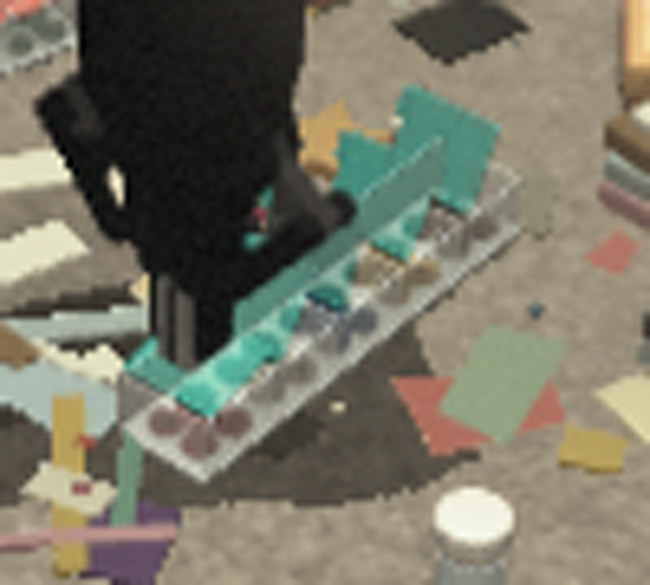

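Call:
jog_arm --targets '[{"offset":[0,0,-0.004],"yaw":0},{"offset":[0,0,-0.008],"yaw":0},{"offset":[0,0,-0.012],"yaw":0},{"offset":[0,0,-0.016],"yaw":0},{"offset":[0,0,-0.02],"yaw":0},{"offset":[0,0,-0.024],"yaw":0},{"offset":[0,0,-0.028],"yaw":0},{"offset":[0,0,-0.032],"yaw":0},{"offset":[0,0,-0.036],"yaw":0},{"offset":[0,0,-0.04],"yaw":0},{"offset":[0,0,-0.044],"yaw":0},{"offset":[0,0,-0.048],"yaw":0}]'

```text
time_s: 16.77
eef_pos: [540.5, -132.5, 53.7]
ee_rot: [0.468, -0.466, -0.53, 0.532]
force: [-0.8, 1.0, -0.0]
grip_width: -0.002
```

Call:
jog_arm --targets '[{"offset":[0,0,-0.004],"yaw":0},{"offset":[0,0,-0.008],"yaw":0},{"offset":[0,0,-0.012],"yaw":0},{"offset":[0,0,-0.016],"yaw":0},{"offset":[0,0,-0.02],"yaw":0},{"offset":[0,0,-0.024],"yaw":0},{"offset":[0,0,-0.028],"yaw":0},{"offset":[0,0,-0.032],"yaw":0},{"offset":[0,0,-0.036],"yaw":0},{"offset":[0,0,-0.04],"yaw":0},{"offset":[0,0,-0.044],"yaw":0},{"offset":[0,0,-0.048],"yaw":0}]'

```text
time_s: 17.77
eef_pos: [588.5, -126.3, 53.5]
ee_rot: [0.468, -0.466, -0.53, 0.532]
force: [-1.0, 0.8, -0.1]
grip_width: -0.001
```

Call:
jog_arm --targets '[{"offset":[0,0,-0.004],"yaw":0},{"offset":[0,0,-0.008],"yaw":0},{"offset":[0,0,-0.012],"yaw":0},{"offset":[0,0,-0.016],"yaw":0},{"offset":[0,0,-0.02],"yaw":0},{"offset":[0,0,-0.025],"yaw":0},{"offset":[0,0,-0.03],"yaw":0},{"offset":[0,0,-0.035],"yaw":0},{"offset":[0,0,-0.04],"yaw":0},{"offset":[0,0,-0.046],"yaw":0},{"offset":[0,0,-0.052],"yaw":0},{"offset":[0,0,-0.058],"yaw":0}]'

```text
time_s: 18.77
eef_pos: [646.6, -118.7, 53.2]
ee_rot: [0.468, -0.466, -0.53, 0.532]
force: [0.1, 0.6, 0.0]
grip_width: 0.002
```

```bash
python3 d.py;  python3 - <<'E'
from rig import ctrl
import cv2
a=ctrl.capture("scene")["img"][:,:,::-1];cv2.imwrite("pics/s8.png",cv2.resize(a[200:290,260:360],None,fx=6.5,fy=6.5,interpolation=cv2.INTER_CUBIC))
E
```

```text
18.7667 [ 646.64 -118.7    53.18] F [0.05 0.63 0.03] zaxis deg -172.62 y [-0.005 -0.    -1.   ]
```

View pics/s8.png

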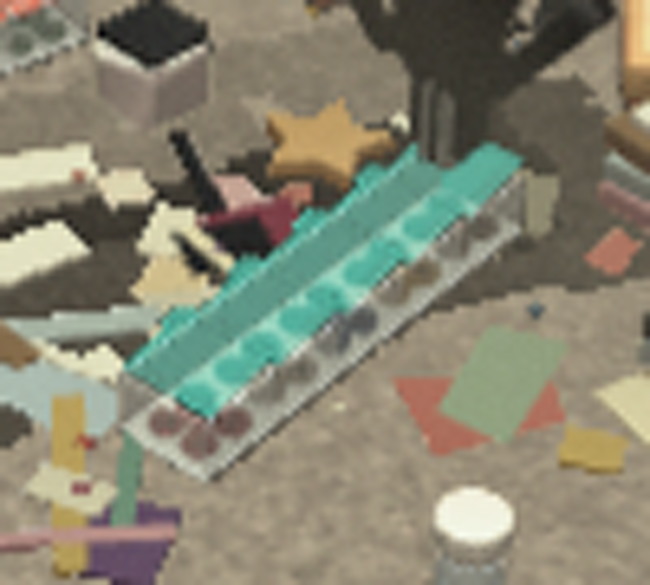

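Call:
jog_arm --targets '[{"offset":[0,-0.02,0],"yaw":0},{"offset":[0,-0.03,0.03],"yaw":0},{"offset":[0,-0.03,0.065],"yaw":0},{"offset":[0,-0.03,0.1],"yaw":0},{"offset":[0,-0.03,0.135],"yaw":0},{"offset":[0,-0.03,0.17],"yaw":0},{"offset":[0,-0.03,0.205],"yaw":0},{"offset":[0,-0.03,0.22],"yaw":0},{"offset":[0,-0.03,0.22],"yaw":0}]'

```text
time_s: 19.57
eef_pos: [427.0, -146.9, 84.2]
ee_rot: [0.468, -0.466, -0.53, 0.532]
force: [0.4, -0.5, -0.3]
grip_width: -0.001
```

```bash
python3 d.py;  python3 - <<'E'
from rig import ctrl
import cv2
for n in("scene","top"):
    a=ctrl.capture(n)["img"][:,:,::-1];cv2.imwrite(f"pics/{n}9.png",a)
from h import *
t=(569.3,-128.6,-1.442);c=(535.1,110,1.478);A=[[0.]*5]
draw("pics/scene9.png","scene",[t],A,"pics/a.png",(270,211,350,276),5)
draw("pics/scene9.png","scene",[c],A,"pics/b.png",(200,182,280,234),5)
cv2.imwrite("pics/s9.png",np.vstack([cv2.imread("pics/b.png"),cv2.imread("pics/a.png")]))
draw("pics/top9.png","top",[c],A,"pics/a.png",(208,192,248,288),6)
draw("pics/top9.png","top",[t],A,"pics/b.png",(306,184,346,280),6)
cv2.imwrite("pics/t9.png",cv2.resize(np.hstack([cv2.imread("pics/a.png"),cv2.imread("pics/b.png")]),(790,474)))
E
```

```text
19.5667 [ 427.02 -146.89   84.22] F [ 0.4  -0.45 -0.33] zaxis deg -172.7 y [-0.005 -0.    -1.   ]
```

View pics/s9.png

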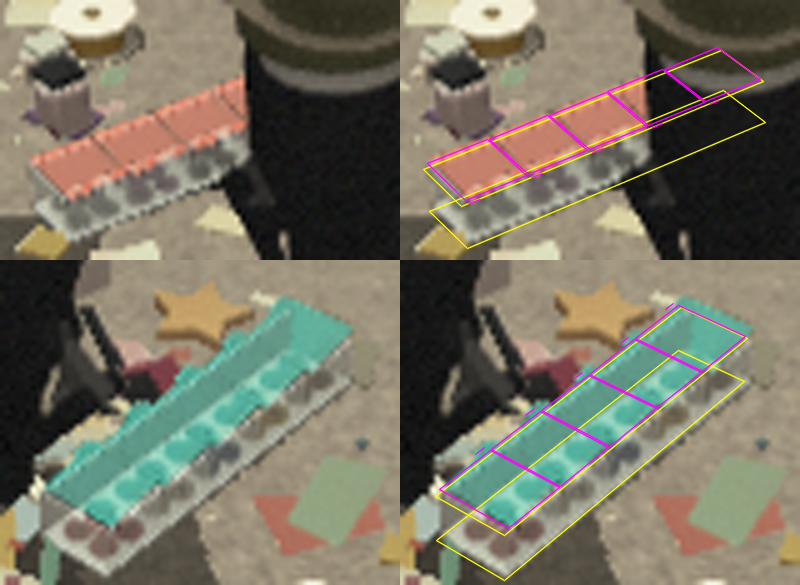

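View pics/t9.png

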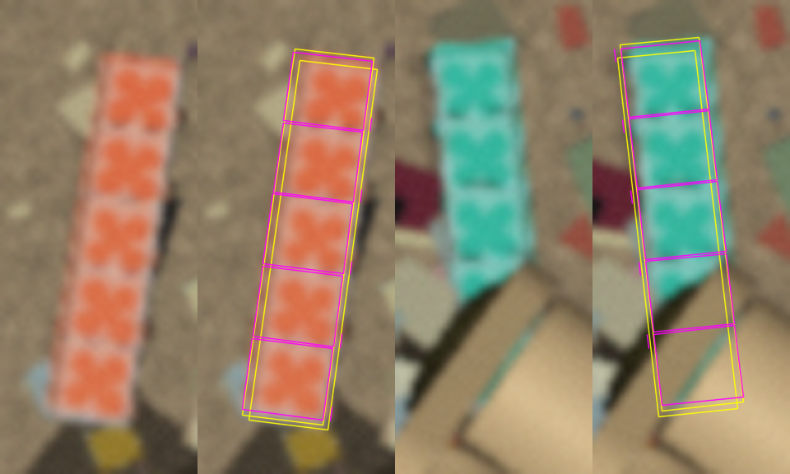

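```bash
python3 d.py 480 -140.7 53.5
```

```text
19.6667 [ 429.76 -147.25   84.49] F [-0.35  0.   -1.22] zaxis deg -172.65 y [-0.003 -0.001 -1.   ]
tool offset [ 0.0001  0.0309 -0.0507]
```

Call:
jog_arm --targets '[{"offset":[0,0.0,-0.02],"yaw":0},{"offset":[0,0.005,-0.04],"yaw":0},{"offset":[0,0.015,-0.05],"yaw":0},{"offset":[0,0.025,-0.0507],"yaw":0.01},{"offset":[0,0.031,-0.0507],"yaw":0.018},{"offset":[0,0.033,-0.0507],"yaw":0.018},{"offset":[0,0.033,-0.0507],"yaw":0.018}]'

```text
time_s: 20.25
eef_pos: [479.4, -140.6, 50.8]
ee_rot: [0.473, -0.471, -0.526, 0.528]
force: [0.2, 0.3, 0.2]
grip_width: -0.004
```

```bash
python3 d.py 652 -121.7 48.3
```

```text
20.25 [ 479.35 -140.64   50.76] F [0.15 0.27 0.16] zaxis deg -173.7 y [-0.004 -0.    -1.   ]
tool offset [-1.000e-04  1.800e-03 -1.737e-01]
```

Call:
jog_arm --targets '[{"offset":[0,0.001,0],"yaw":0},{"offset":[0,0.0022,0],"yaw":0},{"offset":[0,0.0022,-0.005],"yaw":0},{"offset":[0,0.0022,-0.01],"yaw":0},{"offset":[0,0.0022,-0.015],"yaw":0},{"offset":[0,0.0022,-0.02],"yaw":0},{"offset":[0,0.0022,-0.025],"yaw":0},{"offset":[0,0.0022,-0.03],"yaw":0}]'

```text
time_s: 20.92
eef_pos: [509.8, -137.3, 48.4]
ee_rot: [0.473, -0.471, -0.526, 0.528]
force: [0.5, 0.3, -0.9]
grip_width: 0.002
```

```bash
python3 d.py 652 -121.7 48.3
```

```text
20.9167 [ 509.77 -137.27   48.44] F [ 0.51  0.34 -0.91] zaxis deg -173.69 y [-0.004 -0.    -1.   ]
tool offset [-0.0002 -0.0004 -0.1431]
```

Call:
jog_arm --targets '[{"offset":[0,0,-0.005],"yaw":0},{"offset":[0,0,-0.01],"yaw":0},{"offset":[0,0,-0.015],"yaw":0},{"offset":[0,0,-0.02],"yaw":0},{"offset":[0,0,-0.025],"yaw":0},{"offset":[0,0,-0.03],"yaw":0},{"offset":[0,-0.0001,-0.035],"yaw":0},{"offset":[0,-0.0001,-0.04],"yaw":0},{"offset":[0,-0.0001,-0.045],"yaw":0},{"offset":[0,-0.0001,-0.05],"yaw":0},{"offset":[0,-0.0002,-0.055],"yaw":0},{"offset":[0,-0.0002,-0.06],"yaw":0}]'

```text
time_s: 21.92
eef_pos: [569.9, -130.6, 48.4]
ee_rot: [0.473, -0.471, -0.526, 0.528]
force: [-0.8, 0.2, -0.3]
grip_width: 0.004
```

```bash
python3 d.py 652 -121.7 48.3
```

```text
21.9167 [ 569.91 -130.6    48.39] F [-0.81  0.18 -0.3 ] zaxis deg -173.69 y [-0.004 -0.001 -1.   ]
tool offset [-0.0002 -0.0002 -0.0826]
```

Call:
jog_arm --targets '[{"offset":[0,0,-0.005],"yaw":0},{"offset":[0,0,-0.01],"yaw":0},{"offset":[0,0,-0.015],"yaw":0},{"offset":[0,0,-0.02],"yaw":0},{"offset":[0,0,-0.025],"yaw":0},{"offset":[0,0,-0.03],"yaw":0},{"offset":[0,-0.0001,-0.035],"yaw":0},{"offset":[0,-0.0001,-0.04],"yaw":0},{"offset":[0,-0.0001,-0.045],"yaw":0},{"offset":[0,-0.0001,-0.05],"yaw":0},{"offset":[0,-0.0002,-0.055],"yaw":0},{"offset":[0,-0.0002,-0.06],"yaw":0}]'

```text
time_s: 22.92
eef_pos: [630.0, -123.9, 48.4]
ee_rot: [0.473, -0.471, -0.526, 0.528]
force: [0.2, 0.2, 0.2]
grip_width: 0.005
```

Call:
jog_arm --targets '[{"offset":[0,0,-0.005],"yaw":0},{"offset":[0,0,-0.01],"yaw":0},{"offset":[0,0,-0.015],"yaw":0},{"offset":[0,0,-0.02],"yaw":0},{"offset":[0,0,-0.024],"yaw":0},{"offset":[0,0,-0.024],"yaw":0},{"offset":[0,-0.02,-0.024],"yaw":0},{"offset":[0,-0.05,-0.024],"yaw":0},{"offset":[0,-0.09,-0.024],"yaw":0},{"offset":[0.0,-0.12,-0.024],"yaw":0},{"offset":[0.0,-0.15,-0.024],"yaw":0},{"offset":[0,-0.15,-0.024],"yaw":0}]'

```text
time_s: 23.92
eef_pos: [656.2, -121.9, 205.4]
ee_rot: [-0.469, 0.474, 0.527, -0.526]
force: [0.9, -0.1, 0.5]
grip_width: -0.002
```

```bash
python3 d.py;  python3 - <<'E'
from rig import ctrl
import cv2,numpy as np
for n in("scene","top"):
    a=ctrl.capture(n)["img"][:,:,::-1];cv2.imwrite(f"pics/{n}10.png",a)
a=cv2.imread("pics/scene10.png")[160:280,195:355];cv2.imwrite("pics/s10.png",cv2.resize(a,None,fx=5,fy=5,interpolation=cv2.INTER_CUBIC))
E
```

```text
23.9167 [ 656.22 -121.85  205.39] F [ 0.86 -0.14  0.5 ] zaxis deg -173.68 y [ 0.006 -0.004 -1.   ]
```

View pics/s10.png

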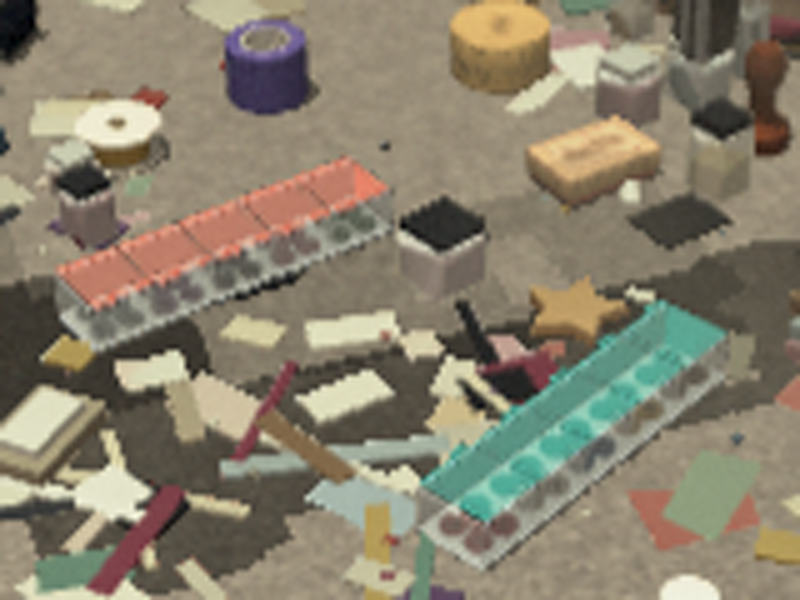

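Run:
```python
import cv2,numpy as np
def c(f,r,s=5): 
    x0,y0,x1,y1=r;return cv2.resize(cv2.imread(f)[y0:y1,x0:x1],None,fx=s,fy=s,interpolation=cv2.INTER_CUBIC)
r=(272,215,348,278);q=(202,185,278,235)
cv2.imwrite("pics/cmp.png",np.vstack([np.hstack([c("pics/scene9.png",r),c("pics/scene10.png",r)]),np.hstack([c("pics/scene0.png",q),c("pics/scene10.png",q)])]))
# motion check: register static crops 0 vs 10 per object via phase correlation of lower walls
for cam,n,(x0,y0,x1,y1) in [("scene","vial",(318,270,344,308)),("scene","spool",(205,176,232,198)),("scene","tape",(238,158,262,186))]:
    a,b=[cv2.cvtColor(cv2.imread(f"pics/{cam}{i}.png"),6)[y0:y1,x0:x1] for i in (0,10)]
    print(n,np.abs(a.astype(int)-b).mean().round(1),cv2.phaseCorrelate(a.astype(float),b.astype(float)))
```

```text
vial 6.6 ((0.4746668920216628, 0.057368881926144866), 1.0087527285250486)
spool 6.5 ((0.4554383810581957, -0.026365147810283318), 1.0094377145227504)
tape 5.9 ((0.10065516868395541, -0.03794771381385509), 0.9956738351894197)
```

View pics/cmp.png

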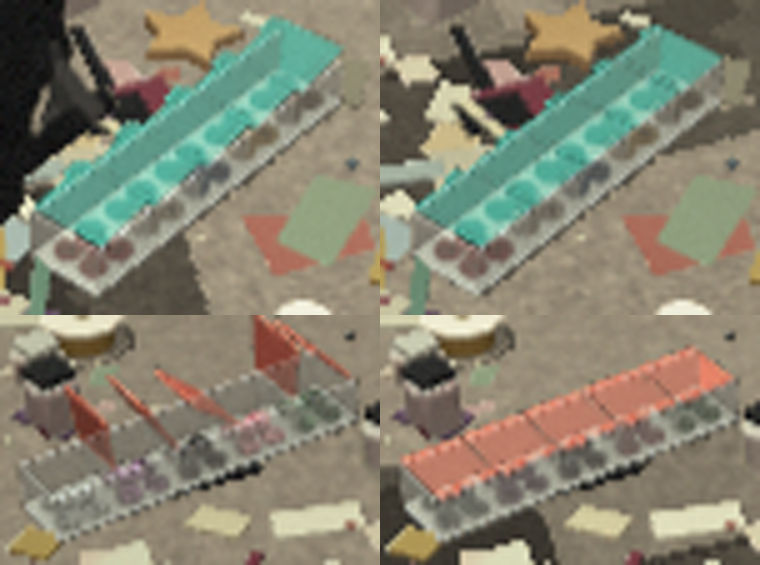

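Run:
```python
from rig import ctrl
s=ctrl.sense();print(s["time_s"],s["eef_pos"].round(1),s["force"].round(1));print(ctrl.finish_job())
```

```text
24.0167 [ 654.6 -121.4  199.1] [ 0.3 -0.4 -0.6]
the job is handed in; nothing more can be done
None
```

I closed both strips and handed the job in at about 24 s. No verdict is reported, so this rests on my own checks.

I stroked each row twice from its hinge end with the closed fingertip. The first pass ran about 6 mm above the shut-lid height and folded the lids in order. The second ran about 1 mm above it and laid them flat. Coral was stroked towards the robot and teal away from it.

**Last checks**
- **Lids:** the final scene picture shows all ten lids flat. From the fingertip height I estimate about 0.03 rad left open. I could not read the hinge angles directly.
- **Strips:** the before and after pictures show no visible movement of either strip. I compared these by eye and did not measure them.
- **Forces:** wrist readings at the end of each move stayed around 1 N, which is noise level. The one higher reading was 3.9 N, when I touched the bare table to calibrate the fingertip height.
- **Vial, spool and tape:** shifts of less than 0.5 px between the pictures, roughly 1 mm.
- **Arm:** clear of everything, about 0.2 m up.

**Disagreement:** my position estimates for the strips differed by up to about 7 mm between the two cameras. I moved the second teal stroke about 4 mm sideways at its far end to correct for this. The fingertip stayed on the lids throughout.

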